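# Release the ratchet and bring the hold-down arm onto the tip box

### The arm

A 7-joint arm with a two-finger parallel gripper is mounted at the origin on a cart in front of the work surface, level with it; the furniture and walls round the work are solid. World frame = base frame: x ahead of the robot, y to its left, z up, the work surface at z = 0. Lengths are in m, angles in rad, forces in N, time in s.
With the tool pointing down it reaches from about 0.35 to 0.9 m from the base axis. Payload 8.1 kg.
Tool frame: the origin (TCP) lies at the very end of the fingers, on their centre line; the grasp point (between the pads) lies 19 mm behind it (arm.tcp_to_grasp is the z of the grasp point in the tool frame, in m); z points along the fingers, y is the line along which they close (so a half turn about z gives the same grasp; the last joint's range is limited). The gripper opens to 92 mm and grips with 3 to 60 N. Pads are 19 mm wide; open, the fingers measure 130 mm over their backs; the gripper's body (75 mm by 190 mm) begins 47 mm behind the grasp point.
Start: joints at [-0.103, 0.434, 0.025, 1.573, -0.012, 1.134, -0.075], TCP at [0.625, -0, 0.227] pointing down, gripper open.
Joint ranges: [-2.62, 2.62], [-0.44, 2.09], [-1.27, 1.32], [0.08, 2.57], [-1.32, 4.46], [0.12, 2], [-2.74, 2.74]. Speed limits (rad/s): [2.22, 2.22, 3.01, 3.01, 3.14, 3.14, 3.14].

### API

Orientations are given as a rotation vector (axis times angle).
In Python, from cell import readout, vision, sign_off, arm gives the robot as it stands. The module is installed in compiled form; this text tells all that it offers.
- The arm moves only by the shell command python3 -m creep 'ROWS' [FORCE]. ROWS is JSON, a list of rows, each a list of 5 numbers: the shift along the tool's x, y, z in units of 4 cm (1.0 is 4 cm), then the turn about the tool's z in units of 4 degrees (1.0 is 4 degrees), then the opening, from 0 (shut) to 1 (fully open). A call has 1 to 12 rows; each row shifts and turns the commanded pose from where the row before left it, along the tool's axes as they then stand; what a row does not reach is not made up. A row lasts 1/8 s, in which the tool goes at most 62.5 mm and 10.7 degrees, less where a joint would pass 70% of its speed; a pose out of reach is approached as far as the arm can. A call with a number of a shift or a turn outside -1 to 1 is refused whole. A call with a gripper value outside its range is refused whole. The fingers move at their own pace and stop on an object; FORCE is the grip in N (left out, the last holds). Time passes only in rows, so rows that do not move let the fingers close. It gives the time, the measured TCP pose, the force, the opening and the grip force at its end, in the units of the state.
- readout.observe(): the state, without advancing time (a new reading comes with each control period).
- vision.get_image(name): name is "scene" or "side" or "wrist"; returns a dict with "pixels" (400x640x3 uint8, blue, green, red), "z_map" (400x640 float32, m along the optical axis (not along the pixel's ray), 0 where there is no reading), "camera_matrix" (3x3 intrinsics, pixels), "position" and "rotation" of the camera in the world. Camera axes: x right, y up, looking along -z (the intrinsics and any distortion apply to the point x, -y, -z); pixel columns grow to the right and rows downward; lengths in m; the calibration is good to about 2 mm. A picture is of the moment at which its call begins.
- sign_off(): hands the job in; it is judged then, once.
The state is a dict: "clock": time; "joints": joint angles; "dq": joint speeds; "joint_efforts": joint torques, N m; "position": TCP position; "ee_rot": TCP orientation; "force": force on the tool from outside, world axes, zero at the start; "ft_torque": the same for the moment, N m; "width": opening from 0.0 (shut) to 1.0 (fully open); "gripper_force": force on a finger pad.
Only numpy, scipy, OpenCV 4.12 (cv2) and the standard library are available. Lean on these libraries where they do the work, as an engineer would, in place of code of your own. Each camera call takes 0.05 s, during which the arm holds its last target. There are 200 camera calls.

### The job

The lab is about to drive off, so clamp the tip box down: press the tab of the ratchet pawl on the clamp all the way down, so that its hook stands clear of the teeth and stays there, and only then push the raised clamp arm down past its teeth until its rubber pad rests on the lid of the box. Push with the fingertips, without lifting anything: leave the box in its cradle, and the bottle, the dish and the timer beside the clamp where they stand. At the end the pawl is still free, the arm is fully down and the hand is off everything.

Things in the scene. Friction and masses are not known exactly. Their poses are not given: they have to be found in the camera images.
- clamp_stand: Clamp base, fixed to the worktop: aluminium plate 112 (x) by 306 (y) by 8 mm, cradle lips for the box and two steel cheek plates (tops 109 mm high). Origin on the worktop near the plate's middle. Its own -y is the way the arm points, +y the way the pawl's tab points; both swing in its upright y-z plane at x = 0. Its place varies by some 17 cm, its yaw by 0.45 rad either way.
- lever_pivot (a point): Hinge axis of the clamp arm, between the cheek plates, 91 mm above the worktop; the axis is the stand's x axis. In the stand's frame: (0, 75, 91) mm.
- lever_bar (a point): Centre of the arm's rubber cross-bar, the place to push: a level round bar, 74 mm long, 20 mm thick, along the stand's x, at the arm's free end, 215 mm from lever_pivot. At first about 230 to 255 mm above the worktop, about 91 mm when the arm is down. It moves on a circle about lever_pivot, outwards from it as it goes down.
- clamp_arm (a joint): Arm angle (rad): 0 fully raised (0.85 rad above level, a stop), grows downwards. Starts at 0.02 to 0.14. With the pawl engaged the first tooth stops it at about 0.20. At 0.85 the arm is level and its pad (32 mm round, 125 mm from the pivot) meets the lid, which stops it; above 0.82 counts as down. Stiff: stays where it is left, takes 4 to 6 N at the cross-bar.
- pawl_tab (a point): Middle of the top face of the pawl's thumb tab, the place to press: ribbed dark steel plate, 32 (stand's x) by 36 (stand's y) by 5 mm. 84 mm above the worktop at the start, about 53 mm when fully down (it also moves about 13 mm towards the stand's +y). In the stand's frame at the start: (0, 189, 84) mm.
- pawl_pivot (a point): Hinge axis of the pawl (along the stand's x), low between the cheek plates, 31 mm above the worktop. In the stand's frame: (0, 109, 31) mm. The tab's middle is 80 mm out and 52 mm above it when engaged.
- pawl (a joint): Pawl angle (rad): 0 engaged, the hook lies over the arm's teeth; grows as the tab is pressed down, to a stop at 0.35. From about 0.2 the hook is clear of the teeth; more than 0.25 counts as free. No spring: it turns stiffly (about 3 N at the tab) and stays where it is left.
- tip_box: Pipette tip box with closed clear lid, 90 x 125 x 64 mm, loose, standing in the clamp's cradle under the arm; origin at the middle of its underside, 8 mm above the worktop; its top is 72 mm above the worktop.
- bottle: Small brown reagent bottle with a dark cap, 44 mm across, 88 mm high, standing on the far side of the clamp; origin at the middle of its underside. To be left alone.
- dish: Closed petri dish, 56 mm across, 15 mm high, lying on the near side of the clamp; origin at the middle of its underside. To be left alone.
- timer: Small flat bench timer, 68 x 62 x 19 mm, lying on the far side of the clamp; origin at the middle of its underside. To be left alone.
Not all that is in view belongs to the job. What is shaped like the tip_box but blue or red is not meant.

How it is judged:
By the outcome, as a careful person would: the job done as asked, in the order asked, and still so for the second after the job is handed in, with the robot touching nothing.
It also fails if it takes over 58 s, if anything falls off the work surface, if the arm or the gripper's body presses on something with over 40 N, if the wrist force passes 120 N, or if a joint passes its speed limit or range.

## Working session

There is one attempt and no reset: what is moved stays moved. The work goes in short steps, Python scripts to look and compute and a shell command to move; the robot and the scene stay as the last step left them, time stands still between calls to the robot, and variables do not carry over. Pictures are saved under pics/ and viewed, at most 10 in all, crops included, and the job is handed in when it is done.

```bash
mkdir -p pics
cat > h.py <<'E'
import numpy as np, cv2
from cell import readout, vision
def grab(n,tag):
    d=vision.get_image(n); cv2.imwrite(f'pics/{tag}.png',d['pixels']); np.savez(f'{tag}.npz',**{k:np.asarray(v) for k,v in d.items()}); return d
def ray(d,u,v):
    K=d['camera_matrix']; R=np.asarray(d['rotation'])
    if R.shape!=(3,3): R=cv2.Rodrigues(R)[0]
    p=np.array([(u-K[0,2])/K[0,0],-(v-K[1,2])/K[1,1],-1.]); return np.asarray(d['position']),R@p
def pt(d,u,v,w=1):
    z=d['z_map'][v-w:v+w+1,u-w:u+w+1]; z=z[z>0]
    o,r=ray(d,u,v); return o+r*np.median(z)
def tri(d1,a,d2,b):
    o1,r1=ray(d1,*a);o2,r2=ray(d2,*b); r1/=np.linalg.norm(r1); r2/=np.linalg.norm(r2)
    s=np.linalg.lstsq(np.c_[r1,-r2],o2-o1,rcond=None)[0]
    p,q=o1+s[0]*r1,o2+s[1]*r2; return (p+q)/2,np.linalg.norm(p-q)
E
python3 - <<'E'
from h import *
a=grab('scene','s0');b=grab('side','d0')
for d in(a,b): print(d['position'],np.round(d['rotation'],3).tolist(),d['camera_matrix'].tolist(),(d['z_map']>0).mean())
s=readout.observe();print(s)
E
```

```text
[-0.34135313 -0.57487821  0.87585545] [0.884, -0.532, -0.956] [[505.7512973102842, 0.0, 310.665482917409], [0.0, 505.7512973102842, 206.65668738188333], [0.0, 0.0, 1.0]] 0.9959453125
[0.24180016 1.02183109 0.65327477] [0.249, -1.549, -2.425] [[442.1437102870763, 0.0, 329.83028911522825], [0.0, 442.1437102870763, 205.71346162415492], [0.0, 0.0, 1.0]] 0.99599609375
{'clock': 0.1, 'joints': array([-0.10257981,  0.43512834,  0.02492933,  1.573964  , -0.01158098,
        1.13397177, -0.07509818]), 'dq': array([ 3.05409586e-05, -3.20300616e-03, -1.09128745e-03, -1.66955447e-03,
        5.02630801e-05, -1.52741729e-03, -9.42860517e-06]), 'joint_efforts': array([ 2.76666542e-03, -6.69124532e+01,  9.87763703e-01, -3.15145969e+01,
       -6.05509384e-02,  3.73947364e-02,  1.19628339e-04]), 'position': array([ 6.24573317e-01, -4.34948292e-05,  2.26054723e-01]), 'ee_rot': array([-2.22088386e+00, -2.22079695e+00,  1.60068297e-03]), 'force': array([ 0.16208919,  0.07831877, -0.50298538]), 'ft_torque': array([-0.02682141,  0.00538186,  0.02598124]), 'gripper_force': 0.0, 'width': 0.9995760090019836}
```

View pics/s0.png

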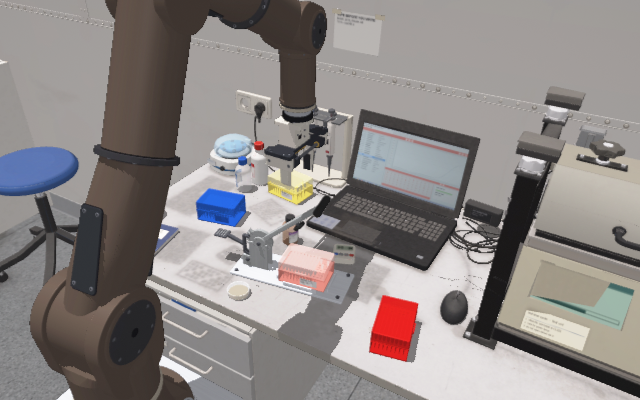

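View pics/d0.png

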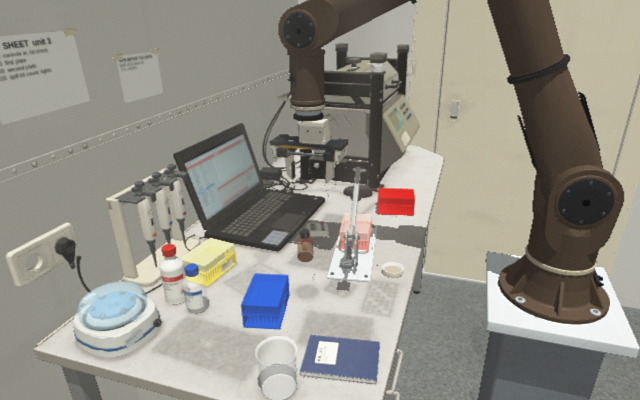

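The scene picture shows the clamp with its tab near (225,234) and its bar near (322,206). In the side picture the tab is near (345,285) and the bar near (358,175). Next I'll enlarge both.

Run:
```python
import cv2,numpy as np
a=cv2.imread('pics/s0.png')[185:310,205:365];b=cv2.imread('pics/d0.png')[160:300,300:420]
a=cv2.resize(a,None,fx=5,fy=5,interpolation=cv2.INTER_CUBIC)[:600];b=cv2.resize(b,None,fx=4.25,fy=4.25,interpolation=cv2.INTER_CUBIC)
cv2.imwrite('pics/s0c.png',a);cv2.imwrite('pics/d0c.png',b);print(a.shape,b.shape)
```

```text
(600, 800, 3) (595, 510, 3)
```

View pics/s0c.png

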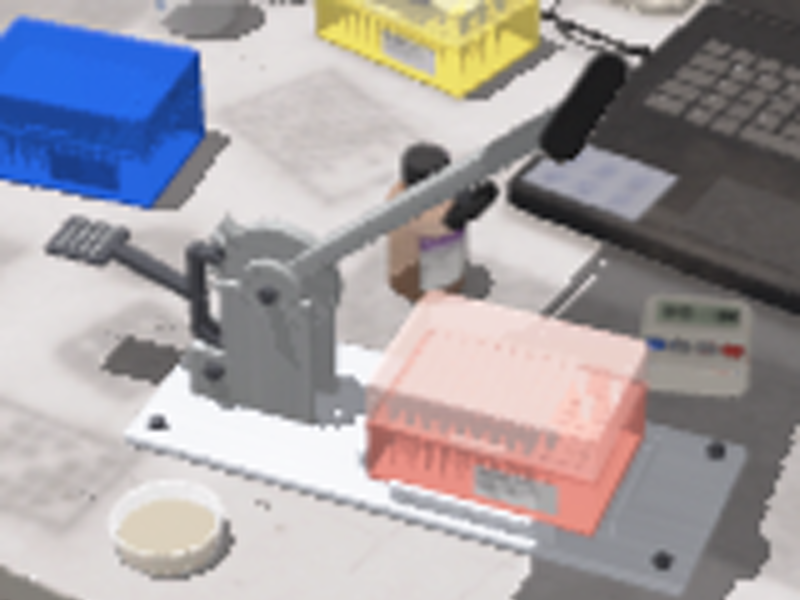

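View pics/d0c.png

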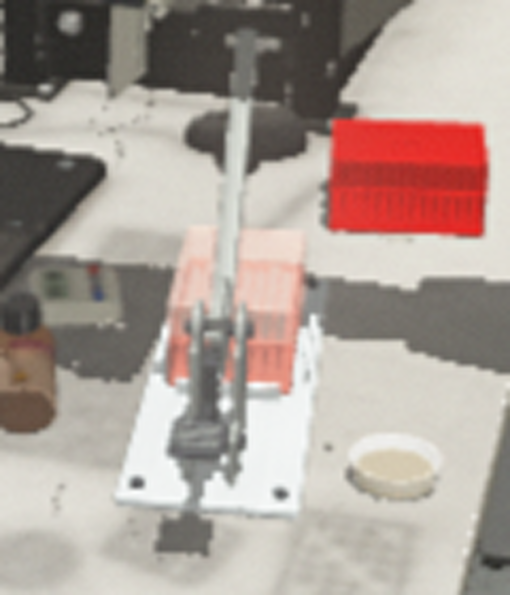

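The scene crop shows the tab at (222.6,233) and the bar centre at (322,206.4) in full-image pixels. Screws are visible at crop (157,423), (662,560) and (716,450). The side crop puts the tab at (347,262.6) and the bar at (359,170.6).

Run:
```python
from h import *
a=np.load('s0.npz');b=np.load('d0.npz')
S=lambda u,v:(205+u/5,185+v/5); D=lambda u,v:(300+u/4.25,160+v/4.25)
def f(n,A=None,B=None):
    if A and B: print(n,'tri',*[np.round(q,4) for q in tri(a,S(*A),b,D(*B))])
    for d,P in((a,A and S(*A)),(b,B and D(*B))):
        if P: print(n,np.round(pt(d,int(P[0]+.5),int(P[1]+.5)),4))
f('tab',(88,240),(200,436)); f('bar',(585,107),(252,45))
f('barends1',(610,70));f('barends2',(562,145))
f('screw',(157,423),(281,493)); f('sc2',(662,560));f('sc3',(716,450)); f('sc4',None,(137,483))
f('bottlecap',(425,160),(22,312));f('dish',(168,530),(396,468)); f('timer',(695,345))
```

```text
tab tri [0.4814 0.1445 0.0836] 0.0022
tab [0.4823 0.1431 0.0847]
tab [0.4799 0.1478 0.0838]
bar tri [ 0.5245 -0.1215  0.2259] 0.0151
bar [ 0.5154 -0.1297  0.2431]
bar [ 0.5172 -0.107   0.224 ]
barends1 [ 0.5468 -0.1258  0.2436]
barends2 [ 0.4894 -0.1312  0.2367]
screw tri [0.4476 0.0806 0.0109] 0.0022
screw [0.4459 0.0797 0.0124]
screw [0.4467 0.0824 0.0112]
sc2 [ 0.49   -0.1926  0.0124]
sc3 [ 0.5781 -0.1795  0.0112]
sc4 [0.5335 0.098  0.0106]
bottlecap tri [0.6326 0.031  0.0831] 0.0066
bottlecap [0.6295 0.0272 0.0898]
bottlecap [0.628  0.0385 0.086 ]
dish tri [0.3867 0.0292 0.0084] 0.0029
dish [0.3823 0.023  0.0164]
dish [0.384  0.0432 0.0169]
timer [ 0.6421 -0.1357  0.0185]
```

```bash
python3 -m creep '[[0.9,-0.9,0,0,0],[0.9,-0.9,0,0,0],[0.9,-0.9,0,0,0],[0.9,-0.9,0,0,0],[0,0,0.8,-0.75,0],[0,0,0.8,-0.75,0],[0,0,0.8,-0.75,0],[0,0,0,0,0],[0,0,0,0,0]]' 10
python3 - <<'E'
from h import *
grab('wrist','w1')
a=grab('side','d1');b=grab('scene','s1')
x=cv2.resize(a['pixels'][200:300,290:400],None,fx=4,fy=4,interpolation=2);y=cv2.resize(b['pixels'][170:270,180:280],None,fx=4,fy=4,interpolation=2)
cv2.imwrite('pics/c1.png',np.hstack([x[:400],y[:400,:360]]))
E
```

```text
clock: 1.23
position: [0.4815, 0.1441, 0.1316]
ee_rot: [2.042, 2.387, 0.001]
force: [-0.1, 1.1, -1.1]
width: 0.067
gripper_force: 0.0
```

View pics/c1.png

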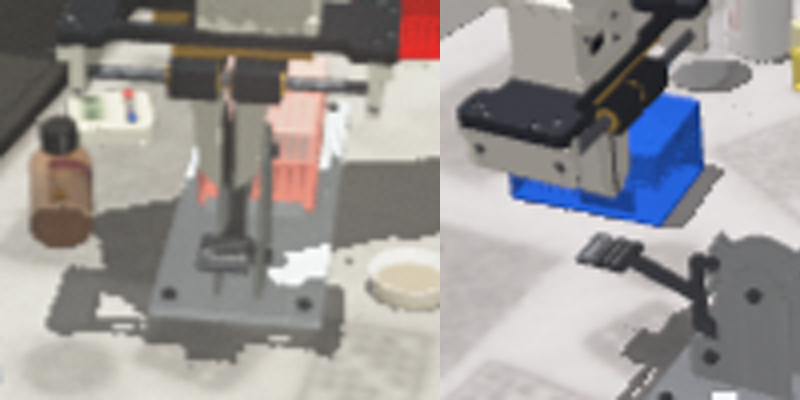

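The picture shows the shut fingertips straight over the tab: tip at about (225,215) over tab (228,250) on the left, and (605,190) over (610,252) on the right.

```bash
python3 -m creep '[[0,0,0.5,0,0],[0,0,0.5,0,0],[0.05,0,0.15,0,0],[0.05,0,0.15,0,0],[0.05,0,0.15,0,0],[0.05,0,0.15,0,0],[0.05,0,0.15,0,0],[0,0,0,0,0]]'
```

```text
clock: 2.38
position: [0.48, 0.1562, 0.0615]
ee_rot: [-2.038, -2.391, -0.005]
force: [-1.1, 3.8, 2.7]
width: 0.006
gripper_force: 1.9
```

```bash
python3 -m creep '[[0.03,0,0.1,0,0],[0.02,0,0.1,0,0],[0,0,0.05,0,0],[0,0,0.05,0,0],[0,0,0,0,0]]'
```

```text
clock: 3.0
position: [0.4805, 0.1584, 0.0529]
ee_rot: [2.038, 2.389, 0.008]
force: [-14.8, 2.6, 52.8]
width: 0.003
gripper_force: 25.1
```

```bash
python3 -m creep '[[0,0,-0.3,0,0],[0,0,-1,0,0],[0,0,-1,0,0],[0,0,-1,0,0],[0,0,-1,0,0],[0,0,-1,0,0],[0,0,-0.7,0,0],[0,0,0,0,0]]'
python3 - <<'E'
from h import *
a=grab('side','d2');b=grab('scene','s2')
x=cv2.resize(a['pixels'][160:300,300:400],None,fx=4,fy=4,interpolation=2);y=cv2.resize(b['pixels'][170:310,205:305],None,fx=4,fy=4,interpolation=2)
cv2.imwrite('pics/c2.png',np.hstack([x,y])); print(x.shape,y.shape)
E
```

```text
clock: 4.0
position: [0.4804, 0.156, 0.2913]
ee_rot: [2.039, 2.386, 0.007]
force: [1.1, 0.4, 0.2]
width: 0.004
gripper_force: 0.0
(560, 400, 3) (560, 400, 3)
```

View pics/c2.png

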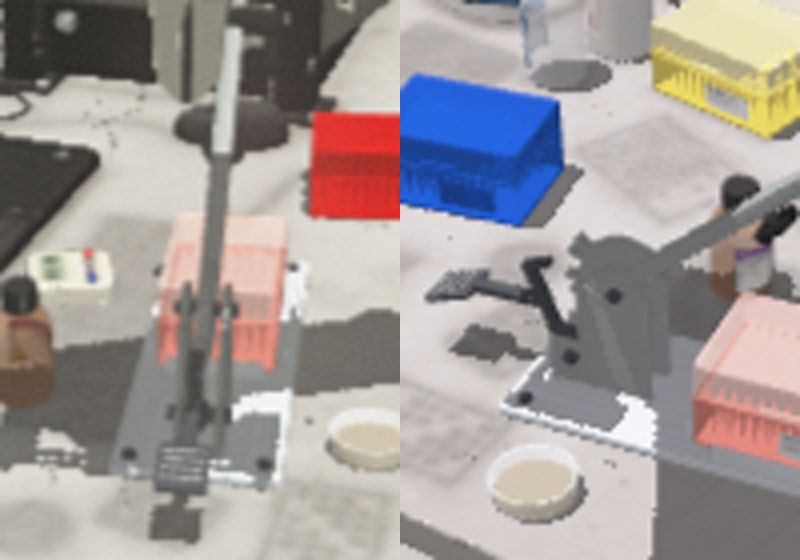

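The tab is now low, at left crop (182,468) and right crop (462,285). The hook at (540,268) has swung away from the teeth at (578,248). I'll check the tab's height and fit the bar centre.

Run:
```python
from h import *
a=np.load('s2.npz');b=np.load('d2.npz')
print(tri(a,(205+62/4,170+285/4),b,(300+182/4,160+468/4)),pt(b,345,277),pt(a,221,241))
# dark bar points in scene: box
P=[]
px=a['pixels'].astype(int)
for v in range(190,222):
  for u in range(308,334):
    if px[v,u].max()<70:
      p=pt(a,u,v,0)
      if .2<p[2]<.28: P.append(p)
P=np.array(P); e=np.array([.9877,.156]);n=np.array([-.156,.9877])
X=P[:,:2]@e;Y=P[:,:2]@n
print(len(P),'x',X.min(),X.max(),'y',Y.min(),np.median(Y),Y.max(),'z',P[:,2].min(),np.median(P[:,2]),P[:,2].max())
p=readout.observe()['position'];print('tcp',p[:2]@e,p[:2]@n,p[2],'tab0',np.array([.4815,.144])@e,np.array([.4815,.144])@n)
```

```text
(array([0.48236493, 0.15625919, 0.05045466]), np.float64(0.0038245257564747423)) [0.48099969 0.16072637 0.051917  ] [0.47840605 0.14922992 0.05857466]
176 x 0.4599477886760128 0.5344311509422106 y -0.21432347383528463 -0.20743006935184816 -0.19472624955170748 z 0.22885594738249482 0.2427983328652208 0.24909734563542107
tcp 0.49744094910403236 0.07887368400382055 0.2886043077226754 tab0 0.49804155 0.06711479999999999
```

```bash
python3 -m creep '[[-1,0,0,0,0],[-1,0,0,0,0],[-1,0,0,0,0],[-1,0,0,0,0],[-1,0,0,0,0],[-1,0,0,0,0],[-1,0,0,0,0],[-0.05,0,0,0,0],[0,0,0.4,0,0],[0,0,0.3,0,0],[0,0,0,0,0]]'
python3 - <<'E'
from h import *
p=readout.observe()['position'];Y=p[:2]@[-.156,.9877];print(Y,p)
zs=p[2]
for phi in np.arange(.76,-.05,-.08): print(round(phi,2),'Y',round(-.047-.215*np.cos(phi),4),'z',round(.101+.215*np.sin(phi),4))
b=grab('scene','s3'); cv2.imwrite('pics/c3.png',cv2.resize(b['pixels'][150:300,220:370],None,fx=4,fy=4,interpolation=2))
E
```

```text
clock: 5.48
position: [0.5223, -0.1214, 0.259]
ee_rot: [-2.037, -2.388, 0.002]
force: [0.1, -0.3, -0.3]
width: 0.004
gripper_force: 0.0
-0.20141762361735266 [ 0.52228509 -0.1214348   0.25904369]
0.76 Y -0.2028 z 0.2491
0.68 Y -0.2142 z 0.2362
0.6 Y -0.2244 z 0.2224
0.52 Y -0.2336 z 0.2078
0.44 Y -0.2415 z 0.1926
0.36 Y -0.2482 z 0.1767
0.28 Y -0.2536 z 0.1604
0.2 Y -0.2577 z 0.1437
0.12 Y -0.2605 z 0.1267
0.04 Y -0.2618 z 0.1096
-0.04 Y -0.2618 z 0.0924
```

View pics/c3.png

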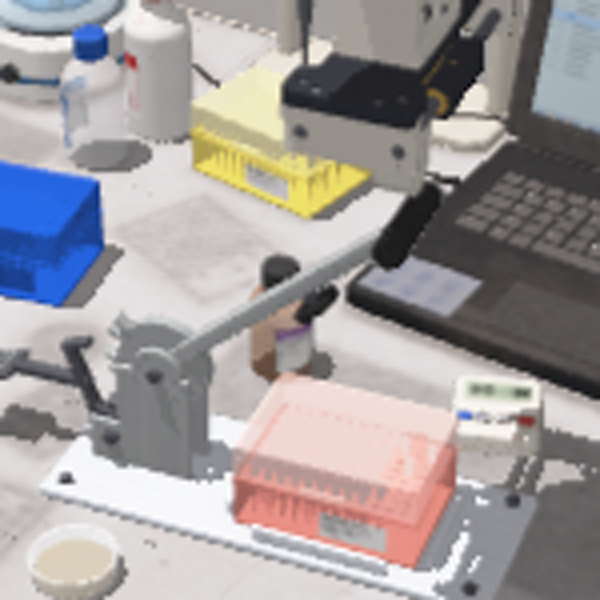

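The shut fingertips, at about (400,185), stand right above the bar at (408,225). I'll push it along its circle.

```bash
python3 -m creep '[[-0.03,0,0.25,0,0],[-0.14,0,0.16,0,0],[-0.14,0,0.16,0,0],[-0.13,0,0.17,0,0],[-0.13,0,0.17,0,0],[-0.12,0,0.18,0,0],[-0.11,0,0.18,0,0],[-0.1,0,0.19,0,0],[-0.1,0,0.19,0,0],[0,0,0,0,0]]'
python3 - <<'E'
from h import *
p=readout.observe()['position'];print(p[:2]@[-.156,.9877],p[:2]@[.9877,.156],p[2])
E
```

```text
clock: 6.78
position: [0.5293, -0.1633, 0.1941]
ee_rot: [-2.042, -2.387, 0.001]
force: [-0.0, 0.3, -0.7]
width: 0.003
gripper_force: 0.0
-0.2438176302276252 0.497321326447931 0.19412075611375393
```

Run:
```python
from h import *
a=grab('scene','s4')
cv2.imwrite('pics/c4.png',cv2.resize(a['pixels'][150:300,220:370],None,fx=4,fy=4,interpolation=2))
```

```text
(no output)
```

View pics/c4.png

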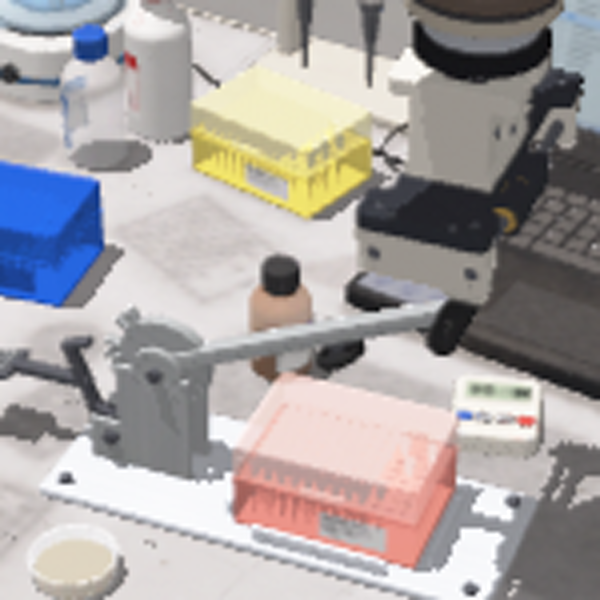

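The bar, at (448,322), has come down under the fingertips and stays where it is left. The pawl is still back and the box is in its cradle, so I'll continue.

```bash
python3 -m creep '[[-0.08,0,0.2,0,0],[-0.08,0,0.2,0,0],[-0.07,0,0.2,0,0],[-0.06,0,0.2,0,0],[-0.05,0,0.2,0,0],[-0.04,0,0.2,0,0],[-0.03,0,0.2,0,0],[-0.02,0,0.2,0,0],[-0.01,0,0.2,0,0],[0,0,0.2,0,0],[0,0,0.1,0,0]]'
python3 - <<'E'
from h import *
p=readout.observe()['position'];print(p[:2]@[-.156,.9877],p[:2]@[.9877,.156],p[2])
E
```

```text
clock: 8.2
position: [0.532, -0.1793, 0.11]
ee_rot: [-2.04, -2.388, 0.0]
force: [0.7, -3.2, 2.7]
width: 0.006
gripper_force: 1.8
-0.2600947836513137 0.4974711288747281 0.11002033633392821
```

```bash
python3 -m creep '[[0,0,0.1,0,0],[0,0,0.08,0,0],[0,0,0.03,0,0],[0,0,0,0,0]]'
```

```text
clock: 8.7
position: [0.5321, -0.1794, 0.1022]
ee_rot: [-2.04, -2.388, -0.0]
force: [1.0, -1.6, 1.4]
width: 0.004
gripper_force: 0.8
```

```bash
python3 -m creep '[[0,0,0.04,0,0],[0,0,0.03,0,0],[0,0,0,0,0]]'
```

```text
clock: 9.07
position: [0.5323, -0.1794, 0.1014]
ee_rot: [2.04, 2.388, 0.001]
force: [-7.7, 1.2, 24.3]
width: 0.001
gripper_force: 12.0
```

The force rose to 24 N at z = 0.101, so the pad is on the lid. Next I'll retreat straight up and verify.

```bash
python3 -m creep '[[0,0,-0.2,0,0],[0,0,-1,0,0],[0,0,-1,0,0],[0,0,-1,0,0],[0,0,-1,0,0],[0,0,0,0,0],[0,0,0,0,0]]'
python3 - <<'E'
from h import *
a=grab('side','d5');b=grab('scene','s5')
x=cv2.resize(a['pixels'][160:300,300:400],None,fx=4,fy=4,interpolation=2);y=cv2.resize(b['pixels'][200:320,205:365],None,fx=4,fy=4,interpolation=2)[:, :400] if 0 else cv2.resize(b['pixels'][210:310,205:315],None,fx=3.6,fy=3.6,interpolation=2)
y=cv2.resize(b['pixels'][190:330,215:315],None,fx=4,fy=4,interpolation=2)
cv2.imwrite('pics/c5.png',np.hstack([x,y]))
n=np.array([-.156,.9877]);px=b['pixels'].astype(int);P=[]
for v in range(215,262):
  for u in range(310,350):
    if px[v,u].max()<70:
      p=pt(b,u,v,0)
      if .07<p[2]<.13 and -.28<p[:2]@n<-.24: P.append(p)
P=np.array(P);print(len(P),P[:,2].min(),P[:,2].max(),np.median(P,axis=0))
E
```

```text
clock: 9.95
position: [0.5317, -0.179, 0.2667]
ee_rot: [-2.039, -2.388, 0.0]
force: [-0.2, -0.5, -0.5]
width: 0.01
gripper_force: 0.0
93 0.093530981546329 0.10517783360898347 [ 0.54077409 -0.17961415  0.10130736]
```

View pics/c5.png

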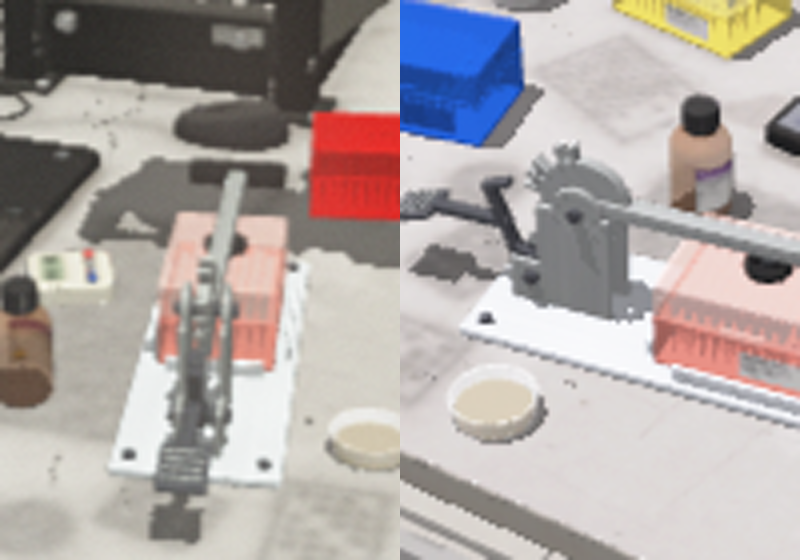

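The arm is level, with its pad on the lid at right crop (768,265) and the bar top at about 0.101 m. The pawl tab is still down at left crop (182,468), its hook is clear, and the neighbours haven't moved.

```bash
python3 -c "from cell import sign_off; print(sign_off())"
```

```text
the job is handed in; nothing more can be done
None
```

I pressed the pawl fully down and clear of the teeth, then pushed the clamp arm down until its pad rests on the box lid; the hand is off everything and the job is handed in (about 10 s on the robot's clock; no verdict came back).

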